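# Clear the case lid and hold it open at 60 degrees

## Task

Someone left a specimen cup standing on the lid of the grey carrying case: set it upright in the empty compartment of the tray and let go of it while the case is still shut. Then raise the lid by its front tab to 60 degrees from closed (within about 5 degrees) and keep holding it there so that a colleague can count the cups inside: the lid falls shut by itself, so finish while still holding it. Do not let it drop or go upright on the way, and do not disturb the other cup in the tray or the stapler.

Things in the scene. Friction and masses are not known exactly. Their poses are not given: they have to be found in the camera images.
- case: Grey plastic carrying case, fixed to the desk, 200 x 200 mm, walls 85 mm high, closed by a flat 8 mm lid whose top is 93 mm above the desk when shut. Origin: centre of its underside, on the desk. Its x axis points from the front (tab, towards the robot) to the back (hinge), y to the left, z up. Three specimen cups are packed inside. Counts together with its lid.
- case_lid (a joint): Angle of the lid in rad: 0 shut, growing as its front edge rises; 60 degrees = 1.047; stop at 1.75. The lid weighs about 0.25 kg, has next to no friction and falls shut from any angle below upright; 1 to 3 N up at the tab carries it.
- lid_grip (a point): Centre of the grip of the lid's front tab: a black round bar 30 mm long along the case's y and 16 mm across, at the end of a 26 mm wide, 7 mm thick tongue, its centre 41 mm in front of the lid's edge and 89 mm above the desk when shut, 242 mm from the hinge line. It can be gripped across its 30 mm ends from above, nothing stands beside it; the bar may turn between the fingers as the lid rises. Moves with the lid.
- lid_hinge (a point): Middle of the lid's hinge line, at the back rim of the case, 89 mm above the desk; the line runs along the case's y. Fixed to the case.
- cup_mid (a point): Centre (half-way up) of the specimen cup standing loose on the shut lid: clear round cup with white screw lid, 58 mm across the lid (about 55 at the body), 65 mm high, about 20 g, underside 32.5 mm below this point; z is its upward axis.
- cup: The same cup; origin at the centre of its underside.
- tray: Shallow white tray, fixed to the desk, to the left or to the right of the case: 190 mm (its x) by 100 mm (its y), rim 18 mm high, walls 4 mm, floor 5 mm above the desk, divided across the middle into two compartments. Origin: centre of its underside. The compartment on its -x side, nearer the robot, is empty.
- empty_slot (a point): Centre of the floor of the tray's empty compartment (about 89 x 92 mm inside), 5 mm above the desk.
- tray_cup_mid (a point): Centre (half-way up) of the other cup, of the same shape, standing loose in the tray's far compartment, about 95 mm from the empty compartment's centre along the tray's x. Leave alone.
- stapler_mid (a point): Loose stapler, 37 x 133 x 54 mm, on the other side of the case from the tray; point half-way up its middle. Leave alone.
Things that resemble listed ones, but are neither listed nor needed, are in the scene too. What is shaped like the cup but blue, purple or yellow is not meant.

How it is judged:
By the outcome, as a careful person would: the job done as asked, in the order asked, and still so for the second after the job is handed in, while the arm keeps its last pose, push and grip.
It also fails if it takes over 59 s, if anything falls off the work surface, if the arm or the gripper's body presses on something with over 40 N, if the wrist force passes 120 N, or if a joint passes its speed limit or range.

## Robot

A 6-joint arm with a two-finger parallel gripper is mounted at the origin on a cart in front of the work surface, level with it; the furniture and walls round the work are solid. World frame = base frame: x ahead of the robot, y to its left, z up, the work surface at z = 0. Lengths are in m, angles in rad, forces in N, time in s.
With the tool pointing down it reaches from about 0.35 to 0.975 m from the base axis. Payload 4.9 kg.
Tool frame: the origin (TCP) lies midway between the tips of the shut fingers; the grasp point (between the pads) lies 19 mm behind it (manip.hold_point_z is the distance from the TCP to the grasp point, in m); z points along the fingers, y is the line along which they close (so a half turn about z gives the same grasp; the last joint's range is limited). The gripper opens to 85 mm and grips with 20 to 120 N. Pads are 22 mm wide; open, the fingers measure 114 mm over their backs; the gripper's body (76 mm by 85 mm) begins 54 mm behind the grasp point. The pads swing forward as they close: fully open they stand 13 mm farther back than shut.
Start: joints at [1.215, 0.053, 1.613, -0, 1.476, -0.119], TCP at [0.147, 0.608, 0.231] pointing down, gripper open.
Joint ranges: [-3.01, 3.01], [-1.01, 2.22], [0.06, 2.58], [-1.02, 4.17], [0.09, 2.62], [-3.14, 3.14]. Speed limits (rad/s): [2.57, 2.57, 3.14, 3.14, 3.14, 3.14].

## Interface

Orientations are given as a unit quaternion [w, x, y, z].
In Python, from plant import manip gives the robot as it stands. The module is installed in compiled form; this text tells all that it offers.
- The arm moves only by the shell command python3 -m jog 'ROWS' [OPENING]. ROWS is JSON, one flat list of numbers, 6 for each row, row after row: the shift along the tool's x, y, z in units of 0.1 m (1.0 is 0.1 m), then the turn, a rotation vector about the tool's x, y, z in units of 180 degrees (1.0 is 180 degrees). A call has 1 to 8 rows; each row is the pose to reach, as a shift and turn from the pose commanded when the call began, along the tool's axes at that moment, turning the shorter way round; what a row does not reach only later rows make up. A row lasts 1/8 s, in which the tool goes at most 62.5 mm and 10.7 degrees, less where a joint would pass 70% of its speed; a pose out of reach is approached as far as the arm can. A call with a number of a shift or a turn outside -1 to 1 is refused whole. A call with a gripper value outside its range is refused whole. OPENING is the finger opening in mm, from 0 to 85.4, set as the call begins (- or left out, the last holds). The fingers move at their own pace and stop on an object; the grip force is fixed at half the most. Time passes only in rows, so rows that repeat a pose let the fingers close. It gives the time, the measured TCP pose, the force, the opening and the grip force at its end, in the units of the state.
- manip.state(): the state, without advancing time (a new reading comes with each control period).
- manip.grab_frame(name): name is "scene" or "top" or "wrist"; returns a dict with "img" (420x560x3 uint8, blue, green, red), "z_map" (420x560 float32, m along the optical axis (not along the pixel's ray), 0 where there is no reading), "fx", "fy", "cx", "cy" (pixels), "distortion" ([k1, k2, p1, p2, k3] as OpenCV has them; the pictures are not rectified), "xyz" and "attitude" of the camera in the world; the wrist camera has in their place "T_tool_cam" (4x4, takes a point from camera to tool coordinates, whose origin is the TCP and whose axes are the flange's). Camera axes: x right, y up, looking along -z (the intrinsics and any distortion apply to the point x, -y, -z); pixel columns grow to the right and rows downward; lengths in m; the calibration is good to about 2 mm. A picture is of the moment at which its call begins: read the wrist's pose just before it.
- manip.job_done(): hands the job in; it is judged then, once.
The state is a dict: "time": time; "joint_pos": joint angles; "joint_vel": joint speeds; "joint_efforts": joint torques, N m; "tool_pos": TCP position; "tool_rot": TCP orientation; "contact_force": force on the tool from outside, world axes, zero at the start; "ft_torque": the same for the moment, N m; "gripper_width": opening from 0.0 (shut) to 1.0 (fully open); "grasp_force": force on a finger pad.
Only numpy, scipy, OpenCV 4.12 (cv2) and the standard library are available. Lean on these libraries where they do the work, as an engineer would, in place of code of your own. Each camera call takes 0.05 s, during which the arm holds its last target. There are 200 camera calls.

## Working session

There is one attempt and no reset: what is moved stays moved. The work goes in short steps, Python scripts to look and compute and a shell command to move; the robot and the scene stay as the last step left them, time stands still between calls to the robot, and variables do not carry over. Pictures are saved under pics/ and viewed, at most 10 in all, crops included, and the job is handed in when it is done.

```bash
mkdir -p pics
cat > h.py <<'E'
import numpy as np,cv2,pickle
from scipy.spatial.transform import Rotation as R
from plant import manip
def q2m(q): return R.from_quat([q[1],q[2],q[3],q[0]]).as_matrix()
def grab(name,fn=None):
    s=manip.state(); f=manip.grab_frame(name)
    if name=="wrist":
        T=np.eye(4);T[:3,:3]=q2m(s["tool_rot"]);T[:3,3]=s["tool_pos"]
        f["T"]=T@np.array(f["T_tool_cam"])
    else:
        T=np.eye(4);T[:3,:3]=q2m(f["attitude"]);T[:3,3]=f["xyz"]; f["T"]=T
    if fn: cv2.imwrite(f"pics/{fn}.png",f["img"]); pickle.dump(f,open(f"{fn}.pkl","wb"))
    return f
def ray(f,u,v):
    K=np.array([[f["fx"],0,f["cx"]],[0,f["fy"],f["cy"]],[0,0,1.]])
    p=cv2.undistortPoints(np.array([[[u,v]]],float),K,np.array(f["distortion"],float))[0,0]
    return f["T"][:3,:3]@np.array([p[0],-p[1],-1]),f["T"][:3,3]
def pix(f,u,v,z=None):
    d,o=ray(f,u,v)
    if z is not None: return o+d*(z-o[2])/d[2]
    w=f["z_map"][v-1:v+2,u-1:u+2];w=w[w>0]
    return o+d*np.median(w) if len(w) else None
E
python3 - <<'E'
from h import *
for n in("scene","top"):
    f=grab(n,n); print(n,f["xyz"],f["T"][:3,:3].round(2).tolist(),f["fx"],f["distortion"])
s=manip.state();print(s, manip.hold_point_z); print(q2m(s["tool_rot"]).round(3))
E
```

```text
scene [-0.00657905 -0.25403751  0.77479162] [[0.54, 0.62, -0.57], [-0.84, 0.39, -0.37], [-0.01, 0.68, 0.73]] 412.6409439307458 [0.00427784 0.         0.         0.         0.        ]
top [0.39039103 0.0819994  1.22798693] [[0.02, 0.99, -0.13], [-1.0, 0.02, -0.0], [-0.0, 0.13, 0.99]] 433.76720643961255 [-0.12785992  0.          0.          0.          0.        ]
{'time': 0.1, 'joint_pos': array([ 1.21498385e+00,  5.33164846e-02,  1.61415768e+00, -1.41666205e-05,
        1.47597368e+00, -1.19007966e-01]), 'joint_vel': array([-6.06507620e-04,  8.18845220e-05, -6.31773681e-03, -1.29319204e-04,
       -3.09959399e-04,  8.89901569e-04]), 'joint_efforts': array([-2.20316279e-04, -3.94912076e+01, -3.71358740e+01, -1.95703210e-04,
        4.02128135e-03,  4.05475078e-06]), 'tool_pos': array([0.14643626, 0.60702985, 0.23016946]), 'tool_rot': array([-2.11304045e-04,  1.18125080e-01,  9.92998291e-01, -9.03232511e-04]), 'contact_force': array([0.14983165, 0.46647321, 0.4615944 ]), 'ft_torque': array([-0.02638536, -0.02100686,  0.02115559]), 'grasp_force': 0.0, 'gripper_width': 0.9980309394133141} 0.0187
[[-0.972  0.235 -0.001]
 [ 0.235  0.972 -0.002]
 [ 0.    -0.002 -1.   ]]
```

View pics/top.png

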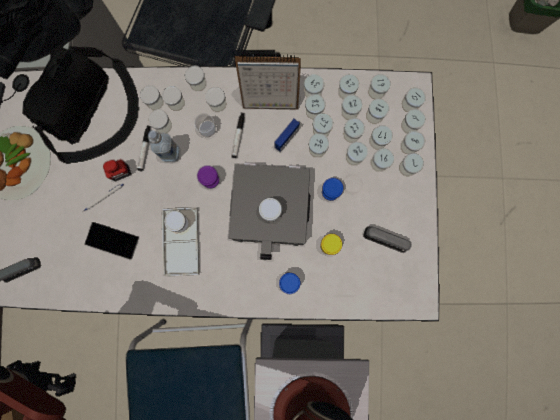

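View pics/scene.png

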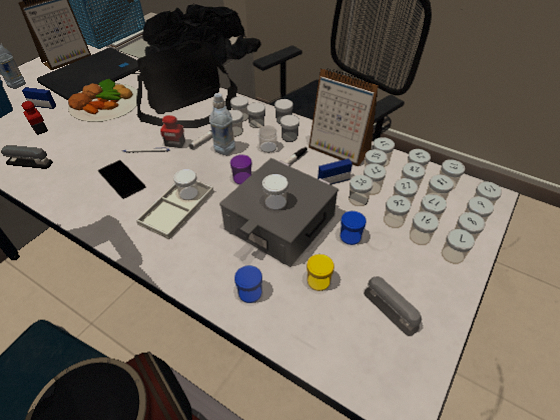

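Top view: case lid spans roughly (232,163)–(307,244) with its tab at (266,250). The cup is on the lid at (270,209). The tray is at (165–199, 207–274), its empty compartment at about (182,257), and the stapler is at (387,238). I'll enlarge this area.

Run:
```python
import cv2
i=cv2.imread("pics/top.png")[150:290,155:345]
cv2.imwrite("pics/crop.png",cv2.resize(i,None,fx=4,fy=4,interpolation=cv2.INTER_CUBIC))
```

```text
(no output)
```

View pics/crop.png

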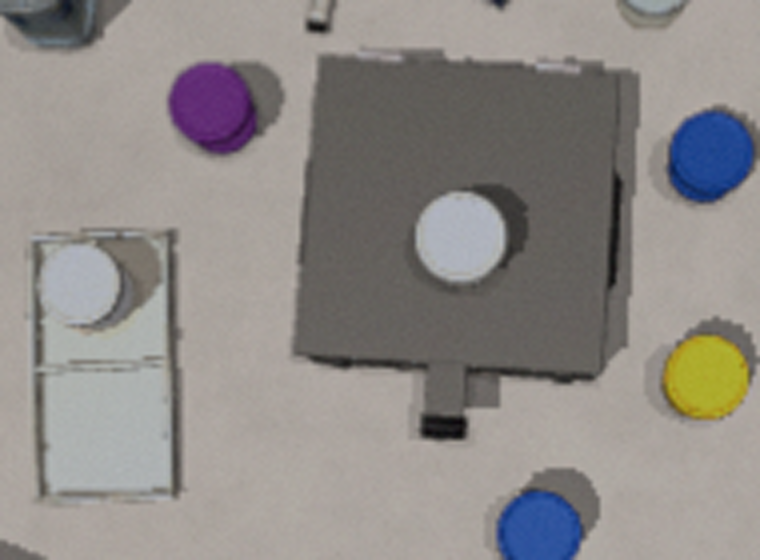

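The crop (×4, offset 155,150) gives these pixel positions:
- Lid corners: (318,58), (618,70), (600,374), (297,354)
- Tab bar: (443,426)
- Cup top: (460,236)
- Tray corners: (33,236), (174,232), (178,494), (41,498)

Run:
```python
from h import *
f=pickle.load(open("top.pkl","rb"))
g=lambda u,v,z: pix(f,u/4+155-.375,v/4+150-.375,z).round(4)
for n,u,v,z in [("TL",318,58,.093),("TR",618,70,.093),("BR",600,374,.093),("BL",297,354,.093),("bar",443,426,.096),("cup",460,236,.158),("tTL",33,236,.018),("tTR",174,232,.018),("tBR",178,494,.018),("tBL",41,498,.018),("tcup",80,284,.07),("blue",540,530,.065),("purple",210,104,.065),("yellow",706,374,.065)]: print(n,g(u,v,z))
for u,v in [(270,209),(250,220),(265,256),(182,260),(175,220)]: print(pix(f,u,v).round(3))
```

```text
TL [0.6772 0.2229 0.093 ]
TR [0.673  0.0211 0.093 ]
BR [0.4688 0.0301 0.093 ]
BL [0.4775 0.2293 0.093 ]
bar [0.4325 0.1319 0.096 ]
cup [0.5485 0.1217 0.158 ]
tTL [0.563  0.4315 0.018 ]
tTR [0.5679 0.3299 0.018 ]
tBR [0.3836 0.3189 0.018 ]
tBL [0.3779 0.4158 0.018 ]
tcup [0.5233 0.382  0.07  ]
blue [0.3659 0.067  0.065 ]
purple [0.6505 0.2997 0.065 ]
yellow [ 0.4721 -0.0424  0.065 ]
[0.548 0.121 0.156]
[0.527 0.175 0.092]
[0.433 0.133 0.097]
[0.419 0.372 0.004]
[0.525 0.381 0.068]
```

```bash
python3 -m jog '[-1,-0.75,0,0,0,-0.0755, -1,-0.75,0,0,0,-0.0755, -1,-0.75,0,0,0,-0.0755]' 85
python3 -m jog '[-0.8,-0.97,0,0,0,0, -0.8,-0.97,0,0,0,0, -0.8,-0.97,0,0,0,0]'
python3 -m jog '[-0.8,-0.97,0,0,0,0, -0.8,-0.97,0,0,0,0, -0.8,-0.97,0,0,0,0]'
python3 -m jog '[-0.8,-0.97,0,0,0,0, -0.8,-0.97,0,0,0,0, -0.8,-0.97,0,0,0,0]'
python3 -m jog '[-0.8,-0.97,0,0,0,0, -0.8,-0.97,0,0,0,0, -0.8,-0.97,0,0,0,0, -0.8,-0.97,0,0,0,0]'
python3 - <<'E'
from h import *
s=manip.state();print(s["time"],s["tool_pos"],q2m(s["tool_rot"]).round(3).tolist())
f=grab("wrist","w1")
E
```

```text
time: 0.48
tool_pos: [0.2281, 0.5086, 0.2306]
tool_rot: [-0.0, 0.002, 1.0, -0.001]
contact_force: [-0.7, 0.4, 0.8]
gripper_width: 0.996
grasp_force: 0.0
time: 0.85
tool_pos: [0.308, 0.4123, 0.2311]
tool_rot: [0.0, 0.002, 1.0, -0.0]
contact_force: [0.0, 0.7, -0.1]
gripper_width: 0.997
grasp_force: 0.0
time: 1.23
tool_pos: [0.3877, 0.3159, 0.2311]
tool_rot: [-0.0, 0.002, 1.0, -0.0]
contact_force: [-0.6, 0.8, 0.8]
gripper_width: 0.996
grasp_force: 0.0
time: 1.6
tool_pos: [0.4675, 0.2195, 0.2311]
tool_rot: [-0.0, 0.001, 1.0, 0.0]
contact_force: [-0.0, 0.4, 0.1]
gripper_width: 0.991
grasp_force: 0.0
time: 2.1
tool_pos: [0.5457, 0.1254, 0.2309]
tool_rot: [-0.001, -0.001, 1.0, 0.001]
contact_force: [0.4, 0.7, 0.1]
gripper_width: 0.999
grasp_force: 0.0
2.1 [0.54570838 0.12538133 0.23088159] [[-1.0, -0.002, -0.001], [-0.002, 1.0, 0.001], [0.001, 0.001, -1.0]]
```

View pics/w1.png

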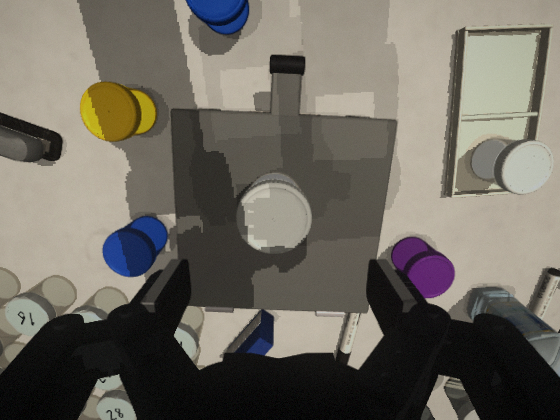

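Wrist view: cup top centred at about (276,215), bar at (288,64), lid front corners at (173,110) and (396,122). The empty compartment spans (462,30)–(547,115).

Run:
```python
from h import *
f=pickle.load(open("w1.pkl","rb"))
for n,u,v,z in [("cup",276,215,.158),("bar",288,64,.093),("FR",173,110,.093),("FL",396,122,.093),("slotA",462,30,.018),("slotB",549,27,.018),("slotC",547,115,.018),("slotD",455,115,.018),("tcup",524,167,.07)]:
    p=pix(f,u,v); print(n,pix(f,u,v,z).round(4), p is not None and p.round(4))
# cup top from depth mask
zs=f["z_map"]; P=[]
for v in range(170,260,3):
  for u in range(230,320,3):
    p=pix(f,u,v)
    if p is not None and p[2]>.15: P.append(p)
P=np.array(P);print(P.min(0),P.max(0),(P.min(0)+P.max(0))/2)
```

```text
cup [0.5452 0.1241 0.158 ] [0.5455 0.1241 0.1571]
bar [0.4324 0.134  0.093 ] [0.433  0.1339 0.097 ]
FR [0.4697 0.0329 0.093 ] [0.4697 0.0328 0.0927]
FL [0.4797 0.231  0.093 ] [0.4797 0.231  0.093 ]
slotA [0.3855 0.3213 0.018 ] [0.3843 0.3241 0.0128]
slotB [0.3784 0.4192 0.018 ] [0.3783 0.4194 0.0177]
slotC [0.4709 0.4376 0.018 ] [4.709e-01 4.533e-01 1.000e-04]
slotD [0.4733 0.3266 0.018 ] [0.4734 0.33   0.012 ]
tcup [0.5232 0.3794 0.07  ] [0.5235 0.3806 0.0685]
[0.52044269 0.09401086 0.15130397] [0.57539302 0.15052586 0.15870351] [0.54791786 0.12226836 0.15500374]
```

```bash
python3 -m jog '[-0.015,-0.025,0.35,0,0,0, -0.015,-0.025,0.6,0,0,0, -0.015,-0.025,0.6,0,0,0]' 85
python3 -m jog '[0,0,0.2,0,0,0, 0,0,0.4,0,0,0, 0,0,0.53,0,0,0, 0,0,0.53,0,0,0]'
python3 -m jog '[0,0,0,0,0,0, 0,0,0,0,0,0, 0,0,0,0,0,0, 0,0,0,0,0,0, 0,0,0,0,0,0, 0,0,0,0,0,0, 0,0,0,0,0,0, 0,0,0,0,0,0]' 40
```

```text
time: 2.52
tool_pos: [0.5453, 0.1225, 0.1688]
tool_rot: [-0.003, -0.002, 1.0, -0.0]
contact_force: [-0.2, -0.2, -0.5]
gripper_width: 0.997
grasp_force: 0.0
time: 3.02
tool_pos: [0.5468, 0.1207, 0.1164]
tool_rot: [-0.002, -0.0, 1.0, -0.0]
contact_force: [0.7, -0.7, 0.2]
gripper_width: 0.994
grasp_force: 0.0
time: 4.03
tool_pos: [0.5489, 0.1208, 0.1198]
tool_rot: [0.001, -0.0, 1.0, 0.0]
contact_force: [0.7, -0.7, 5.1]
gripper_width: 0.634
grasp_force: 63.4
```

```bash
python3 -m jog '[0,0,-0.2,0,0,0, 0,0,-0.6,0,0,0, 0,0,-0.8,0,0,0, 0,0,-0.8,0,0,0]'
python3 - <<'E'
from h import *
f=grab("wrist","w2");s=grab("scene","s2")
a=cv2.resize(s["img"][130:280,180:380],(800,600),interpolation=cv2.INTER_CUBIC)
cv2.imwrite("pics/c2.png",np.hstack([cv2.resize(a,(400,300)),cv2.resize(f["img"],(400,300))]))
E
```

```text
time: 4.53
tool_pos: [0.549, 0.1209, 0.2006]
tool_rot: [0.002, -0.0, 1.0, 0.0]
contact_force: [-0.7, 0.3, -0.2]
gripper_width: 0.629
grasp_force: 63.1
```

View pics/c2.png

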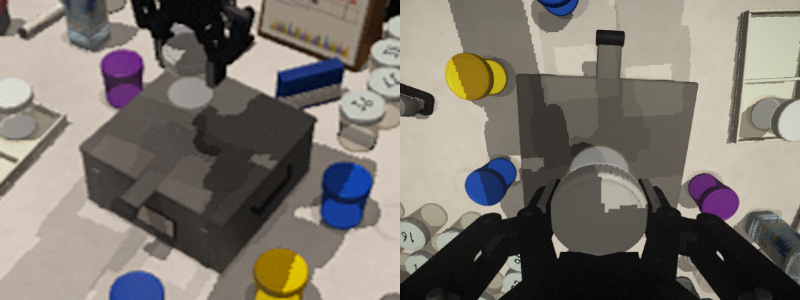

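The cup is held upright clear of the lid. Next I carry it to over the slot.

```bash
python3 -m jog '[0.2,0.4,0,0,0,0, 0.41,0.83,0,0,0,0, 0.41,0.83,0,0,0,0]'
python3 -m jog '[0.2,0.4,0,0,0,0, 0.41,0.83,0,0,0,0, 0.41,0.83,0,0,0,0]'
python3 -m jog '[0.2,0.4,0,0,0,0, 0.41,0.83,0,0,0,0, 0.41,0.83,0,0,0,0, 0.41,0.83,0,0,0,0]'
python3 -m jog '[0,0,0.3,0,0,0, 0,0,0.6,0,0,0, 0,0,0.9,0,0,0, 0,0,0.9,0,0,0]'
python3 - <<'E'
from h import *
f=grab("wrist","w3");s=grab("scene","s3")
a=cv2.resize(s["img"][150:255,120:260],(800,600),interpolation=cv2.INTER_CUBIC)
cv2.imwrite("pics/c3.png",np.hstack([cv2.resize(a,(400,300)),cv2.resize(f["img"],(400,300))]))
P=[]
for v in range(190,330,4):
  for u in range(215,345,4):
    p=pix(f,u,v)
    if p is not None and .13<p[2]<.2: P.append(p)
E
```

```text
time: 5.0
tool_pos: [0.5045, 0.2055, 0.1959]
tool_rot: [-0.002, -0.002, 1.0, -0.0]
contact_force: [-0.7, -0.7, -0.4]
gripper_width: 0.631
grasp_force: 63.2
time: 5.38
tool_pos: [0.4644, 0.2878, 0.1966]
tool_rot: [-0.001, -0.002, 1.0, -0.001]
contact_force: [-0.8, -0.6, -0.4]
gripper_width: 0.632
grasp_force: 63.3
time: 5.88
tool_pos: [0.4253, 0.3685, 0.1974]
tool_rot: [-0.0, 0.0, 1.0, -0.001]
contact_force: [0.1, -0.5, -0.3]
gripper_width: 0.63
grasp_force: 63.3
time: 6.38
tool_pos: [0.4237, 0.367, 0.105]
tool_rot: [-0.003, 0.001, 1.0, -0.002]
contact_force: [0.1, 0.5, -0.3]
gripper_width: 0.628
grasp_force: 63.3
```

View pics/c3.png

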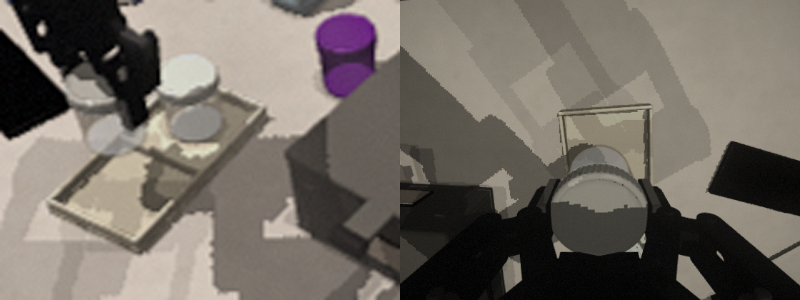

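```bash
python3 -m jog '[-0.03,0.035,0.25,0,0,0, -0.03,0.035,0.5,0,0,0, -0.03,0.035,0.62,0,0,0, -0.03,0.035,0.67,0,0,0, -0.03,0.035,0.67,0,0,0, -0.03,0.035,0.67,0,0,0]'
python3 -m jog '[0,0,0.02,0,0,0, 0,0,0.02,0,0,0]'
```

```text
time: 7.22
tool_pos: [0.4285, 0.3737, 0.0425]
tool_rot: [0.001, -0.0, 1.0, 0.001]
contact_force: [-0.3, 0.2, 0.1]
gripper_width: 0.633
grasp_force: 63.3
time: 7.48
tool_pos: [0.4278, 0.3733, 0.0394]
tool_rot: [0.0, -0.0, 1.0, 0.0]
contact_force: [-0.2, 0.7, -0.1]
gripper_width: 0.628
grasp_force: 63.3
```

```bash
python3 -m jog '[0,0,0.04,0,0,0, 0,0,0.04,0,0,0, 0,0,0.04,0,0,0]'
python3 -m jog '[0,0,0.015,0,0,0, 0,0,0.015,0,0,0]'
```

```text
time: 7.85
tool_pos: [0.4277, 0.3732, 0.0352]
tool_rot: [-0.0, -0.0, 1.0, -0.0]
contact_force: [0.4, -0.5, -0.4]
gripper_width: 0.627
grasp_force: 63.3
time: 8.1
tool_pos: [0.4277, 0.3732, 0.0337]
tool_rot: [-0.0, -0.0, 1.0, -0.0]
contact_force: [-0.2, 0.6, -0.4]
gripper_width: 0.634
grasp_force: 63.3
```

```bash
python3 -m jog '[0,0,0.02,0,0,0, 0,0,0.02,0,0,0]'
python3 -m jog '[0,0,0.01,0,0,0, 0,0,0.01,0,0,0]'
```

```text
time: 8.35
tool_pos: [0.4276, 0.3731, 0.0315]
tool_rot: [-0.0, -0.0, 1.0, -0.0]
contact_force: [0.7, 0.5, 0.1]
gripper_width: 0.632
grasp_force: 63.3
time: 8.6
tool_pos: [0.4278, 0.3733, 0.0309]
tool_rot: [0.0, -0.0, 1.0, 0.0]
contact_force: [-0.7, -0.3, 1.0]
gripper_width: 0.634
grasp_force: 63.3
```

```bash
python3 -m jog '[0,0,0.012,0,0,0, 0,0,0.012,0,0,0]'
```

```text
time: 8.85
tool_pos: [0.4281, 0.3734, 0.0308]
tool_rot: [0.0, -0.0, 1.0, -0.0]
contact_force: [-2.9, -1.2, 6.9]
gripper_width: 0.629
grasp_force: 64.0
```

Touchdown at about 7 N. Now I release and rise.

```bash
python3 -m jog '[0,0,0,0,0,0, 0,0,0,0,0,0, 0,0,0,0,0,0, 0,0,0,0,0,0, 0,0,0,0,0,0, 0,0,0,0,0,0, 0,0,0,0,0,0]' 85
python3 -m jog '[0,0,-0.1,0,0,0, 0,0,-0.3,0,0,0, 0,0,-0.7,0,0,0, 0,0,-1,0,0,0, 0,0,-1,0,0,0]'
python3 -m jog '[0,0,-0.5,0,0,0, 0,0,-1,0,0,0, 0,0,-1,0,0,0]'
python3 - <<'E'
from h import *
f=grab("wrist","w4");s=grab("scene","s4")
s=manip.state();print(s["tool_pos"],q2m(s["tool_rot"]).round(3).tolist())
a=pickle.load(open("s4.pkl","rb"))["img"][150:255,120:260]
cv2.imwrite("pics/c4.png",np.hstack([cv2.resize(a,(400,300),interpolation=cv2.INTER_CUBIC),cv2.resize(f["img"],(400,300))]))
E
```

```text
time: 9.72
tool_pos: [0.4278, 0.3732, 0.0296]
tool_rot: [-0.0, -0.0, 1.0, -0.0]
contact_force: [0.0, -1.2, 0.7]
gripper_width: 0.995
grasp_force: 0.0
time: 10.35
tool_pos: [0.4302, 0.3749, 0.1349]
tool_rot: [0.004, -0.0, 1.0, 0.002]
contact_force: [0.3, 0.3, 0.1]
gripper_width: 0.994
grasp_force: 0.0
time: 10.72
tool_pos: [0.4298, 0.3746, 0.2352]
tool_rot: [0.004, -0.0, 1.0, 0.003]
contact_force: [0.2, -0.3, -0.1]
gripper_width: 0.997
grasp_force: 0.0
[0.42764753 0.37316028 0.22954484] [[-1.0, -0.0, 0.0], [-0.0, 1.0, 0.0], [-0.0, 0.0, -1.0]]
```

View pics/c4.png

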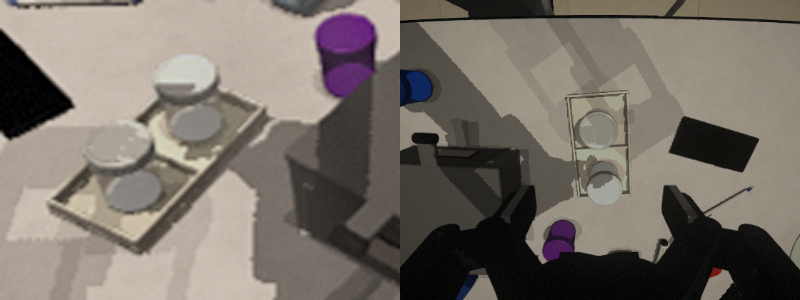

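The cup stands upright and free in the empty compartment, and the other cup hasn't moved. Next I go over the bar.

```bash
python3 -m jog '[-0.016,-0.4,0,0,0,0, -0.016,-0.8,0,0,0,0, -0.016,-0.8,0,0,0,0]' 85
python3 -m jog '[-0.016,-0.4,0,0,0,0, -0.016,-0.8,0,0,0,0, -0.016,-0.8,0,0,0,0]'
python3 -m jog '[-0.016,-0.4,0,0,0,0.012, -0.016,-0.8,0,0,0,0.012, -0.016,-0.8,0,0,0,0.012, -0.016,-0.8,0,0,0,0.012, -0.016,-0.8,0,0,0,0.012]'
python3 - <<'E'
from h import *
f=grab("wrist","w5")
s=manip.state();print(s["tool_pos"],q2m(s["tool_rot"]).round(3).tolist())
E
```

```text
time: 11.2
tool_pos: [0.4283, 0.291, 0.2268]
tool_rot: [-0.002, 0.001, 1.0, -0.001]
contact_force: [-0.2, 0.6, -0.5]
gripper_width: 0.991
grasp_force: 0.0
time: 11.58
tool_pos: [0.4304, 0.212, 0.2278]
tool_rot: [-0.001, 0.001, 1.0, -0.0]
contact_force: [-0.3, -0.2, -0.3]
gripper_width: 0.999
grasp_force: 0.0
time: 12.2
tool_pos: [0.4325, 0.1343, 0.2292]
tool_rot: [-0.0, 0.018, 1.0, 0.0]
contact_force: [0.1, 0.1, -0.4]
gripper_width: 0.994
grasp_force: 0.0
[0.43254831 0.13425209 0.2292919 ] [[-0.999, 0.036, -0.001], [0.036, 0.999, 0.0], [0.001, 0.0, -1.0]]
```

View pics/w5.png

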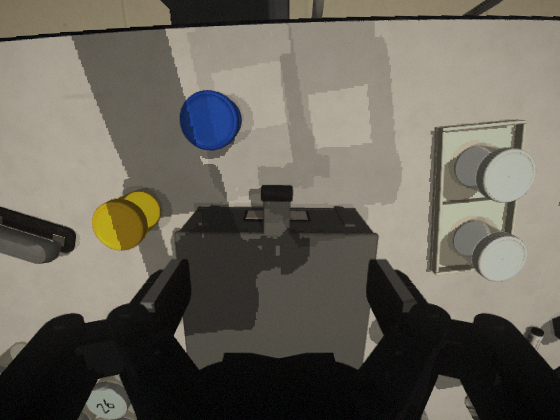

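Wrist view: the bar is centred at about (277,193) and the lid's front edge runs (175,233)–(378,236). Both cups in the tray are upright.

Run:
```python
from h import *
f=pickle.load(open("w5.pkl","rb"))
for u,v,z in [(277,193,.091),(262,193,.089),(293,193,.089),(175,233,.093),(378,236,.093)]: print(pix(f,u,v,z).round(4),pix(f,u,v))
```

```text
[0.4323 0.1336 0.091 ] [0.43081484 0.13364558 0.09672726]
[0.4323 0.1192 0.089 ] [0.43021513 0.1197425  0.09704145]
[0.4334 0.1488 0.089 ] [0.45700365 0.15243284 0.00058186]
[0.4687 0.0316 0.093 ] [0.46946751 0.03089655 0.09113949]
[0.4794 0.2317 0.093 ] [0.51932056 0.26283589 0.00113003]
```

```bash
python3 -m jog '[0,0,0.4,0,0,0, 0,0,0.8,0,0,0, 0,0,0.8,0,0,0, 0,0,0.8,0,0,0]'
python3 -m jog '[0,0,0.3,0,0,0, 0,0,0.6,0,0,0, 0,0,0.78,0,0,0, 0,0,0.78,0,0,0, 0,0,0.78,0,0,0]'
python3 -m jog '[0,0,0,0,0,0, 0,0,0,0,0,0, 0,0,0,0,0,0, 0,0,0,0,0,0, 0,0,0,0,0,0, 0,0,0,0,0,0, 0,0,0,0,0,0, 0,0,0,0,0,0]' 10
```

```text
time: 12.75
tool_pos: [0.4335, 0.1337, 0.1511]
tool_rot: [0.001, 0.018, 1.0, 0.0]
contact_force: [0.9, 0.1, -0.5]
gripper_width: 0.994
grasp_force: 0.0
time: 13.38
tool_pos: [0.4344, 0.1336, 0.0739]
tool_rot: [0.002, 0.019, 1.0, 0.0]
contact_force: [0.1, 0.4, -0.4]
gripper_width: 0.993
grasp_force: 0.0
time: 14.38
tool_pos: [0.4329, 0.1326, 0.0722]
tool_rot: [-0.0, 0.019, 1.0, -0.001]
contact_force: [-3.0, -4.4, 5.6]
gripper_width: 0.337
grasp_force: 59.3
```

Bar gripped. First stage takes the lid to 20° along the arc.

```bash
python3 -m jog '[-0.002,0,-0.106,0,0,0, -0.009,0,-0.211,0,0,0, -0.021,0,-0.316,0,0,0, -0.037,0,-0.42,0,0,0, -0.057,0,-0.524,0,0,0, -0.082,0,-0.626,0,0,0, -0.112,0,-0.728,0,0,0, -0.146,0,-0.828,0,0,0]'
python3 -m jog '[0,0,0,0,0,0, 0,0,0,0,0,0]'
```

```text
time: 15.38
tool_pos: [0.4473, 0.132, 0.154]
tool_rot: [-0.0, 0.019, 1.0, -0.001]
contact_force: [3.8, -3.8, -4.9]
gripper_width: 0.335
grasp_force: 59.4
time: 15.62
tool_pos: [0.4472, 0.132, 0.1539]
tool_rot: [-0.0, 0.019, 1.0, -0.001]
contact_force: [3.5, -4.2, -4.5]
gripper_width: 0.333
grasp_force: 59.4
```

```bash
python3 -m jog '[-0.038,0,-0.098,0,0,0, -0.081,0,-0.195,0,0,0, -0.128,0,-0.29,0,0,0, -0.178,0,-0.382,0,0,0, -0.233,0,-0.473,0,0,0, -0.292,0,-0.56,0,0,0, -0.354,0,-0.646,0,0,0, -0.42,0,-0.728,0,0,0]'
python3 -m jog '[0,0,0,0,0,0, 0,0,0,0,0,0]'
python3 - <<'E'
from h import *
s=grab("scene","s6");f=grab("wrist","w6")
cv2.imwrite("pics/c6.png",np.hstack([cv2.resize(s["img"][100:310,120:400],(400,300),interpolation=cv2.INTER_CUBIC),cv2.resize(f["img"],(400,300))]))
E
```

```text
time: 16.62
tool_pos: [0.4884, 0.1301, 0.2259]
tool_rot: [-0.002, 0.019, 1.0, -0.001]
contact_force: [1.9, -4.0, -5.0]
gripper_width: 0.336
grasp_force: 59.4
time: 16.88
tool_pos: [0.4885, 0.1301, 0.2258]
tool_rot: [-0.001, 0.019, 1.0, -0.001]
contact_force: [0.8, -4.7, -4.9]
gripper_width: 0.336
grasp_force: 59.8
```

View pics/c6.png

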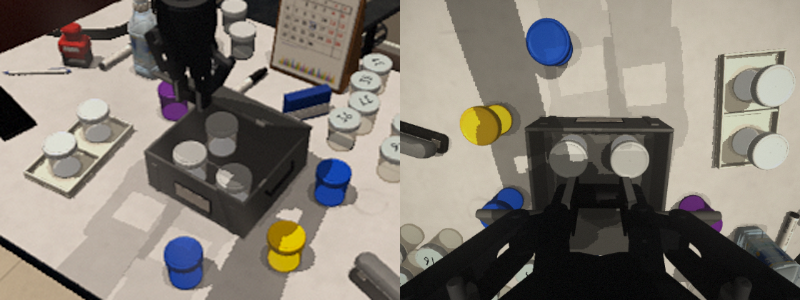

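The lid is up about 40° in the grip, with three cups visible inside and the tray cups still upright. Continuing to 60°.

```bash
python3 -m jog '[-0.069,0,-0.079,0,0,0, -0.143,0,-0.156,0,0,0, -0.219,0,-0.229,0,0,0, -0.298,0,-0.298,0,0,0, -0.38,0,-0.364,0,0,0, -0.466,0,-0.427,0,0,0, -0.553,0,-0.485,0,0,0, -0.644,0,-0.54,0,0,0]'
python3 -m jog '[0,0,0,0,0,0, 0,0,0,0,0,0, 0,0,0,0,0,0, 0,0,0,0,0,0]'
python3 - <<'E'
from h import *
s=grab("scene","s7");f=grab("wrist","w7")
cv2.imwrite("pics/c7.png",np.hstack([cv2.resize(s["img"][100:310,120:400],(400,300),interpolation=cv2.INTER_CUBIC),cv2.resize(f["img"],(400,300))]))
p=np.array(manip.state()["tool_pos"])+[0,0,.0187]
print(p,"angle from bar",np.degrees(np.arctan2(p[2]-.089,.6743-p[0])), np.hypot(p[2]-.089,.6743-p[0]))
# lid plane: side points in scene depth
v,u=np.mgrid[110:300:1,130:400:1]
Q=[]
for a,b in zip(u.ravel(),v.ravel()):
    q=pix(s,a,b)
    if q is not None and .11<q[2]<.29 and .03<q[1]<.22 and .5<q[0]<.72: Q.append(q)
Q=np.array(Q);np.save("Q.npy",Q);c=np.array([.9993,-.038,0]);X=(Q-[.6743,.1238,.089])@c
A=np.degrees(np.arctan2(Q[:,2]-.089,-X));print(len(Q),np.histogram(A,bins=range(30,95,3)))
E
```

```text
time: 17.98
tool_pos: [0.5525, 0.1272, 0.2797]
tool_rot: [-0.003, 0.019, 1.0, -0.002]
contact_force: [0.9, -6.1, -3.2]
gripper_width: 0.334
grasp_force: 59.4
time: 18.48
tool_pos: [0.5524, 0.1272, 0.2796]
tool_rot: [-0.002, 0.019, 1.0, -0.002]
contact_force: [-0.6, -7.3, -2.6]
gripper_width: 0.333
grasp_force: 60.5
[0.55237405 0.12721821 0.29834096] angle from bar 59.78229874658623 0.24225930869697979
1779 (array([  0,   0,   0,   0,   0,   0,  20, 128, 775, 855,   0,   0,   0,
         0,   0,   0,   0,   0,   0,   0,   0]), array([30, 33, 36, 39, 42, 45, 48, 51, 54, 57, 60, 63, 66, 69, 72, 75, 78,
       81, 84, 87, 90, 93]))
```

View pics/c7.png

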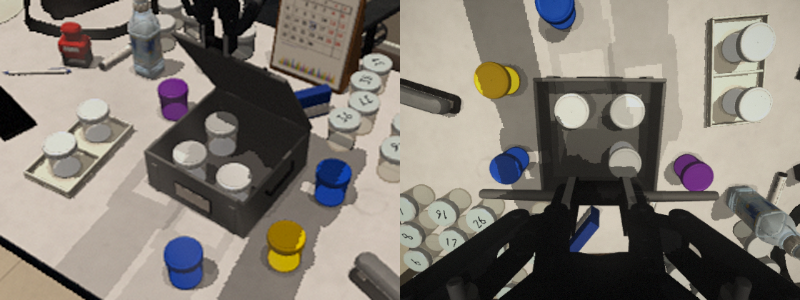

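The lid is held at about 60°: the bar pose gives 59.8°, and the lid depth agrees. The cups and stapler are undisturbed, so I hand in.

```bash
python3 -c "
from plant import manip
print(manip.job_done())"
```

```text
the job is handed in; nothing more can be done
None
```

The job is handed in: the cup stands upright and released in the tray's empty compartment, placed while the case was shut, and the gripper is holding the lid by its tab at about 60° (59.8° by the bar position), with the other cup and the stapler left alone.

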